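Tighten two spoke nipples by counted quarter turns

TASK

With the blue spoke key, tighten the cart wheel's nipples in order, clockwise round the rim from the yellow-capped valve stem: take the first nipple two quarter turns clockwise and then the second one quarter turn, counting each only from where the free play ends and the nipple bites (its red pointer goes from mark to mark), and leave the third and fourth alone. Feel the key down over each square gently, never leaning hard on it or turning a nipple with bare fingers. Finish with the key standing upright on the bench clear of the wheel, and leave the other things where they lie.

Things in the scene. Friction and masses are not known exactly. Their poses are not given: they have to be found in the camera images.
- key_grip (a point): Spoke key, 72 mm tall, 0.15 kg, loose, standing on its open socket end. This point: middle of its blue square grip (24 x 24 mm, from 28 to 72 mm above the foot), on the axis, 50 mm above the foot. z up, x and y square to the grip's flats, so a quarter turn makes no difference.
- spoke_key: The same key; origin at the centre of its foot, same axes. Below the grip is a steel socket block, 26 x 26 mm, 25 mm tall, with a square socket 18 x 18 mm, 18 mm deep, open downward, sides parallel to the grip's flats.
- wheel: Cart wheel, 232 mm across, fixed flat on the bench: black tyre (26 mm high), red rim, steel hub (44 mm high). Origin: its centre, at bench height. Four nipples stand on the rim 75 mm from the centre, numbered clockwise seen from above from the valve stem (brass, yellow cap, 50 mm high, midway between 4 and 1). x points at nipple 1, -y at nipple 2.
- nipple1 (a point): Top of the first nipple clockwise from the valve, on its upright axis, 60 mm above the bench; the axes are the wheel's. All nipples: brass head 16 mm square, from 44 to 54 mm above the bench, round tapered pilot 16 mm across on top. Pressed, the head springs down up to 5 mm (0.7 N per mm, then solid). Key fully home: its foot 42 mm above the bench.
- nipple2 (a point): Same for the second nipple. All nipples: the angle of the square head is not measured. Seen from above its sides start anywhere from 0.55 rad clockwise to 0.25 rad counter-clockwise of the wheel's x and y axes, so the socket must be felt on: press lightly, turn clockwise until it drops over the square.
- nipple3 (a point): Same for the third nipple (leave alone). All nipples: turned clockwise, the head first runs loose through what is left of its free play (0.05 to 0.35 rad), then bites and drags its collar round against about 0.1 N m of friction; it stays where it is left. The key has about 0.12 rad of lash either way on the square.
- nipple4 (a point): Same for the fourth nipple (leave alone). Each nipple stands on a fixed mounting (called dial1 to dial4 where the rules speak of touching a nipple): a white disc 39 mm wide with four black quarter marks, over it the brass collar with a red pointer that starts on a mark.
- turn1 (a joint): How far nipple 1's collar has been turned past the bite, rad: 0 at the start, growing clockwise seen from above; a quarter turn is 1.571. Free play does not count.
- turn2 (a joint): How far nipple 2's collar has been turned past the bite, rad: 0 at the start, growing clockwise seen from above; a quarter turn is 1.571. Free play does not count.
- turn3 (a joint): How far nipple 3's collar has been turned past the bite, rad: 0 at the start, growing clockwise seen from above; a quarter turn is 1.571. Free play does not count.
- turn4 (a joint): How far nipple 4's collar has been turned past the bite, rad: 0 at the start, growing clockwise seen from above; a quarter turn is 1.571. Free play does not count.
- tape_measure: Yellow tape measure, 38 x 91 x 69 mm, standing loose on the bench; bystander. Origin at the centre of its underside.
- screwdriver_0: Red-handled screwdriver, 30 x 198 x 29 mm, lying loose on the bench; bystander. Origin at the centre of its underside.
- oak_block: Oak block, 60 x 130 x 25 mm, lying loose on the bench; bystander. Origin at the centre of its underside.
Not all that is in view belongs to the job. Of the things that look like the spoke_key, take the one that is farthest from the robot's base at the start.

How it is judged (in metres and radians):
On the way, in this order (a step that is already met when the one before it is completed fails the run):
1. nipple 1 is two quarter turns past its bite, nipple 2 not yet turned (value of joint turn1 between 2.922 and 3.362 rad and value of joint turn2 below 0.12 rad), for 0.2 s.
2. then nipple 2 is one quarter turn past its bite (value of joint turn2 between 1.351 and 1.791 rad and value of joint turn1 between 2.922 and 3.362 rad), for 0.2 s.
At the end, for the whole second after the job is handed in: Pointer 1 stands two quarter turns and pointer 2 one quarter turn clockwise of its start (each within 0.22 rad), pointers 3 and 4 are within 0.08 rad of their starts, and the key stands upright (within 0.12 rad), still, on the bench, its axis more than 0.13 m from the wheel's centre (all of step 2 and value of joint each of turn3, turn4 below 0.08 rad and horizontal distance between key_grip and wheel above 0.13 m and height (world z) of key_grip between 0.044 and 0.056 m and angle between key_grip's own z axis and vertical below 0.12 rad and linear speed of spoke_key below 0.02 m/s); the robot touches nothing.
It fails at once if nipple 1 or 2 is turned too far (over 0.3 rad past its mark) (value of joint turn1 above 3.44159 rad or value of joint turn2 above 1.8708 rad).
It fails at once if nipple 3 or 4 is turned (value of joint any of turn3, turn4 above 0.1 rad).
It fails at once if the key is forced against a nipple or the wheel with more than 25 N ((contact force between spoke_key and dial1 above 25 N or contact force between spoke_key and dial2 above 25 N or contact force between spoke_key and dial3 above 25 N or contact force between spoke_key and dial4 above 25 N) or contact force between spoke_key and wheel above 25 N).
It fails at once if a nipple is handled with the bare fingers (contact force between the fingers and dial1 above 1 N or contact force between the fingers and dial2 above 1 N or contact force between the fingers and dial3 above 1 N or contact force between the fingers and dial4 above 1 N).
It fails at once if a bystander is moved by more than 20 mm (distance of any of tape_measure, screwdriver_0, oak_block from where it was at the start of the episode above 0.02 m).
It also fails if it takes over 72 s, if anything falls off the work surface, if the arm or the gripper's body presses on something with over 40 N, if the wrist force passes 120 N, or if a joint passes its speed limit or range.

ROBOT

A 7-joint arm with a two-finger parallel gripper is mounted at the origin on the work surface; the furniture and walls round the work are solid. World frame = base frame: x ahead of the robot, y to its left, z up, the work surface at z = 0. Lengths are in mm, angles in rad, forces in N, time in s.
With the tool pointing down it reaches from about 400 to 875 mm from the base axis. Payload 19.3 kg.
Tool frame: the origin (TCP) lies at the very end of the fingers, on their centre line; the grasp point (between the pads) lies 19 mm behind it; z points along the fingers, y is the line along which they close (so a half turn about z gives the same grasp; the last joint's range is limited). The gripper opens to 85 mm and grips with 20 to 120 N. Pads are 22 mm wide; open, the fingers measure 114 mm over their backs; the gripper's body (76 mm by 85 mm) begins 54 mm behind the grasp point. The pads swing forward as they close: fully open they stand 13 mm farther back than shut.
Start: joints at [-1.288, 0.521, -0.036, 1.599, 0.021, 1.021, -0.113], TCP at [215.972, 586.49, 231.291] pointing down, gripper open.
Joint ranges: [-2.91, 2.91], [-0.3, 2.13], [-1.5, 1.42], [0.17, 2.43], [-1.26, 4.41], [0.16, 1.93], [-2.52, 2.52]. Speed limits (rad/s): [1.89, 1.89, 2.39, 2.39, 3.01, 3.01, 3.01].

INTERFACE

Orientations are given as [roll, pitch, yaw] about the fixed x, y, z axes, in that order (R = Rz(yaw) Ry(pitch) Rx(roll)).
In Python, from rig import get_state, grab_frame, job_done, regions_of, mark_of gives the robot as it stands.
- The arm moves only by the shell command python3 -m inch 'ROWS'. ROWS is JSON, a list of rows, each a list of 3 entries, a list of its own where there are three numbers: the shift along the tool's x, y, z in cm, then the turn, a rotation vector about the tool's x, y, z in rad, then the closure in counts, from 0 (fully open) to 255 (shut). A call has 1 to 10 rows; each row shifts and turns the commanded pose from where the row before left it, along the tool's axes as they then stand; what a row does not reach is not made up. A row lasts 1/12 s, in which the tool goes at most 41.7 mm and 7.16 degrees, less where a joint would pass 70% of its speed; a pose out of reach is approached as far as the arm can. A call with a gripper value outside its range is refused whole. The fingers move at their own pace and stop on an object; the grip force is fixed at half the most. Time passes only in rows, so rows that do not move let the fingers close. It gives the time, the measured TCP pose, the force, the opening and the grip force at its end, in the units of the state.
- get_state(): the state, without advancing time (a new reading comes with each control period).
- grab_frame(name): name is "side" or "top"; returns a dict with "pixels" (384x512x3 uint8, red, green, blue), "intrinsics" (3x3 intrinsics, pixels), "R" (3x3) and "t" (3): a world point X has camera coordinates R X + t. Camera axes: x right, y down, z forward; pixel columns grow to the right and rows downward; lengths in mm; the calibration is good to about 2 mm. A picture is of the moment at which its call begins. There is no depth.
- job_done(): hands the job in; it is judged then, once.
Trained networks look in a picture, given as the dict that the camera call returned (one of the last four; its "shot" number tells which), for a name from the list of things; names that differ only in an ending like _2 or _b are one class to them, and where a whole thing is asked for, a point or a joint stands for the part that bears it (a point fixed in the world has none). Each returns a list of dicts, best first, with "conf" (0 to 1); they miss things now and then, are a little off and sometimes report something else, mostly with a low value. They report only what shows in the picture. A call takes as long as a camera call. They do not tell look-alikes from the thing itself.
- regions_of(picture, query): "region" (384x512 bool, what is visible of it) and "uv" ([column, row] in pixels, amid what is visible of it).
- mark_of(picture, query): "uv" ([column, row] in pixels: a listed point, or the origin of a listed thing).
The state is a dict: "clock": time; "qpos": joint angles; "joint_velocities": joint speeds; "joint_torque": joint torques, N m; "position": TCP position; "tool_rot": TCP orientation; "contact_force": force on the tool from outside, world axes, zero at the start; "torque": the same for the moment, N m; "opening": finger opening in mm; "finger_force": force on a finger pad.
Only numpy, scipy, OpenCV 4.12 (cv2) and the standard library are available. Lean on these libraries where they do the work, as an engineer would, in place of code of your own. Each camera call takes 0.05 s, during which the arm holds its last target. There are 200 camera calls.

## Working session

There is one attempt and no reset: what is moved stays moved. The work goes in short steps, Python scripts to look and compute and a shell command to move; the robot and the scene stay as the last step left them, time stands still between calls to the robot, and variables do not carry over. Pictures are saved under pics/ and viewed, at most 10 in all, crops included, and the job is handed in when it is done.

```bash
mkdir -p pics; ls; cat > h.py <<'E'
import numpy as np, cv2
from rig import get_state, grab_frame, job_done, regions_of, mark_of
def tri(frames, uvs):
    A=[];b=[]
    for f,(u,v) in zip(frames,uvs):
        K=np.array(f["intrinsics"]);P=K@np.c_[np.array(f["R"]),np.array(f["t"])]
        for r,w in((0,u),(1,v)):
            A.append(P[r,:3]-w*P[2,:3]);b.append(w*P[2,3]-P[r,3])
    A=np.array(A);b=np.array(b);x=np.linalg.lstsq(A,b,rcond=None)[0]
    return x
def onz(f,uv,z):
    K=np.array(f["intrinsics"]);R=np.array(f["R"]);t=np.array(f["t"])
    d=R.T@np.linalg.solve(K,[uv[0],uv[1],1]);c=-R.T@t
    return c+d*(z-c[2])/d[2]
def proj(f,X):
    p=np.array(f["intrinsics"])@(np.array(f["R"])@np.array(X)+np.array(f["t"]));return p[:2]/p[2]
def save(f,n,crop=None,s=1):
    im=cv2.cvtColor(f["pixels"],cv2.COLOR_RGB2BGR)
    if crop: a,b,c,d=crop; im=im[b:d,a:c]
    cv2.imwrite("pics/"+n,cv2.resize(im,None,fx=s,fy=s,interpolation=cv2.INTER_CUBIC))
E
python3 - <<'E'
from h import *
T=grab_frame("top");S=grab_frame("side")
im=np.hstack([T["pixels"],S["pixels"]]);cv2.imwrite("pics/a.png",cv2.resize(im[:,:,::-1],(800,300),interpolation=cv2.INTER_AREA))
save(T,"top0.png",None,1.5)
s=get_state();print({k:np.round(v,3) for k,v in s.items()})
Z=dict(key_grip=50,spoke_key=0,wheel=0,nipple1=60,nipple2=60,nipple3=60,nipple4=60,tape_measure=0,screwdriver_0=0,oak_block=0)
for q,z in Z.items():
    for n,f in(("T",T),("S",S)):
        print(q,n,[(np.round(d["uv"]).tolist(),round(d["conf"],2),np.round(onz(f,d["uv"],z)[:2]).tolist()) for d in mark_of(f,q)[:4]])
E
```

```text
pics
{'clock': np.float64(0.1), 'qpos': array([-1.288,  0.522, -0.036,  1.6  ,  0.021,  1.021, -0.113]), 'joint_velocities': array([ 0.001, -0.   , -0.001,  0.   ,  0.001, -0.   , -0.001]), 'joint_torque': array([ 5.0000e-03, -9.2847e+01,  1.9850e+00, -3.7053e+01,  1.8000e-02,
        5.0000e-03, -0.0000e+00]), 'position': array([215.843, 586.231, 230.782]), 'tool_rot': array([-3.141,  0.   ,  2.789]), 'contact_force': array([-0.097, -0.514,  0.075]), 'torque': array([-0.072,  0.011,  0.063]), 'finger_force': np.float64(0.0), 'opening': np.float64(85.268)}
key_grip T [([328.0, 202.0], 0.57, [588.0, -135.0]), ([299.0, 229.0], 0.43, [513.0, -52.0])]
key_grip S [([274.0, 228.0], 0.72, [587.0, -130.0]), ([234.0, 216.0], 0.45, [523.0, -41.0])]
spoke_key T [([300.0, 227.0], 0.69, [518.0, -59.0]), ([321.0, 204.0], 0.62, [586.0, -122.0])]
spoke_key S [([275.0, 246.0], 0.61, [593.0, -126.0]), ([232.0, 235.0], 0.55, [514.0, -46.0])]
wheel T []
wheel S [([303.0, 222.0], 0.41, [708.0, -54.0]), ([239.0, 166.0], 0.38, [695.0, 402.0])]
nipple1 T [([243.0, 210.0], 0.84, [567.0, 103.0]), ([236.0, 173
[... 928 characters left out ...]
87.0], 0.61, [573.0, 96.0])]
nipple4 T [([243.0, 210.0], 0.84, [567.0, 103.0]), ([236.0, 173.0], 0.82, [671.0, 124.0]), ([207.0, 222.0], 0.67, [534.0, 205.0]), ([192.0, 189.0], 0.65, [629.0, 247.0])]
nipple4 S [([260.0, 176.0], 0.97, [669.0, 147.0]), ([211.0, 176.0], 0.97, [534.0, 201.0]), ([241.0, 166.0], 0.7, [644.0, 243.0]), ([235.0, 187.0], 0.61, [573.0, 96.0])]
tape_measure T [([292.0, 160.0], 0.84, [718.0, -40.0])]
tape_measure S [([304.0, 222.0], 0.76, [713.0, -52.0])]
screwdriver_0 T [([141.0, 204.0], 0.67, [592.0, 412.0])]
screwdriver_0 S [([211.0, 168.0], 0.6, [593.0, 419.0])]
oak_block T [([397.0, 160.0], 0.8, [713.0, -355.0])]
oak_block S [([383.0, 298.0], 0.56, [709.0, -364.0])]
```

View pics/a.png

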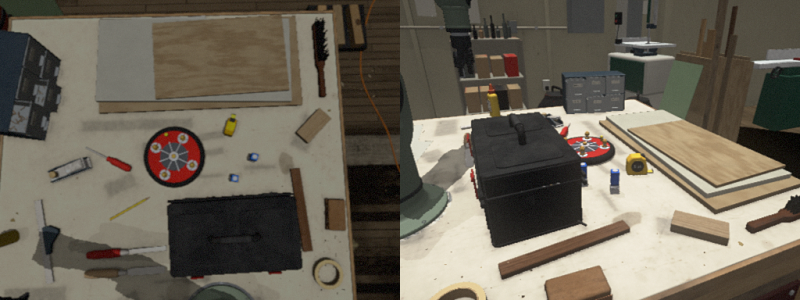

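View pics/top0.png

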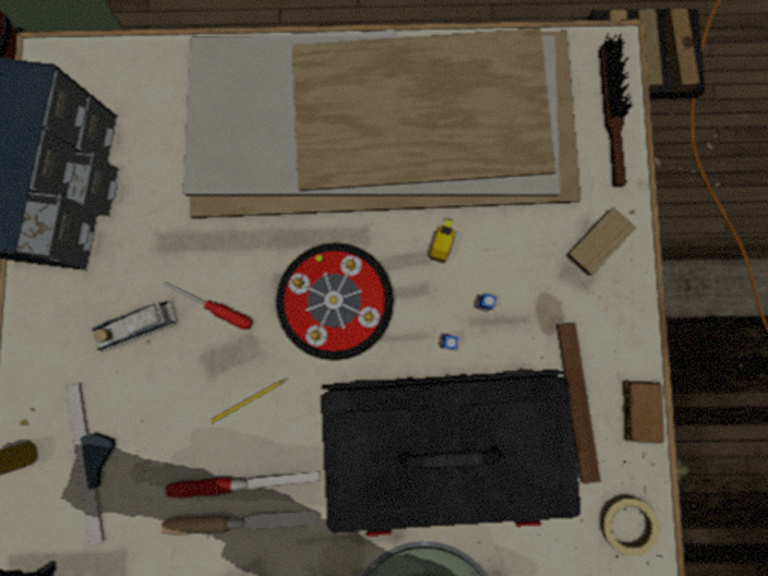

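The top view is oriented with image up = +x. The valve cap is at about (213,172) px, so clockwise from it nipple 1 is at (233,177), nipple 2 at (245,211), and the keys are at (328,202) and (299,229). The farther key is at about (588,-133). Next I refine these by triangulation.

```bash
python3 - <<'E'
from h import *
T=grab_frame("top");S=grab_frame("side")
def both(q,near,i=None):
    r=[]
    for f in(T,S):
        p=proj(f,near);c=[d["uv"] for d in mark_of(f,q)]
        r.append(min(c,key=lambda u:np.hypot(*(np.array(u)-p))))
    return tri((T,S),r)
N=[(671,125,60),(568,102,60),(534,203,60),(636,245,60)]
P=[both("nipple1",n) for n in N]
for p in P: print(np.round(p,1))
P=np.array(P);print("c",P.mean(0),[np.hypot(*(p-P.mean(0))[:2]) for p in P],[np.arctan2(*(p-P.mean(0))[:2][::-1])+i*np.pi/2 for i,p in enumerate(P)])
for q,n in(("key_grip",(588,-132,50)),("spoke_key",(588,-124,0)),("key_grip",(515,-48,50))): print(q,both(q,n))
# key outline
for q in T,S: pass
a=cv2.resize(T["pixels"][150:250,180:340],None,fx=5,fy=5,interpolation=cv2.INTER_CUBIC)
cv2.imwrite("pics/t1.png",a[:,:,::-1])
save(S,"s1.png",(80,100,330,310),3)
for f in(T,S): print(np.round(-np.array(f["R"]).T@np.array(f["t"])), np.round(f["intrinsics"][0][0]))
E
```

```text
[576.2  88.2 124.5]
[565.7  95.7  68. ]
[560.1 191.1  30.4]
[634.2 237.8  64.7]
c [584.04374409 153.22603959  71.89145987] [np.float64(65.45311343729418), np.float64(60.399720999554944), np.float64(44.836817187549784), np.float64(98.35390903761711)] [np.float64(-1.6908981514765544), np.float64(-0.3092900481573324), np.float64(5.275488712680323), np.float64(5.747993283164261)]
key_grip [558.17909272 -80.3820633   28.42880999]
spoke_key [ 589.05450697 -124.00474746    3.39328715]
key_grip [510.33650756 -54.52394641  60.47117818]
[ 510.   46. 1027.] 347.0
[ 278. -774.  466.] 363.0
```

View pics/t1.png

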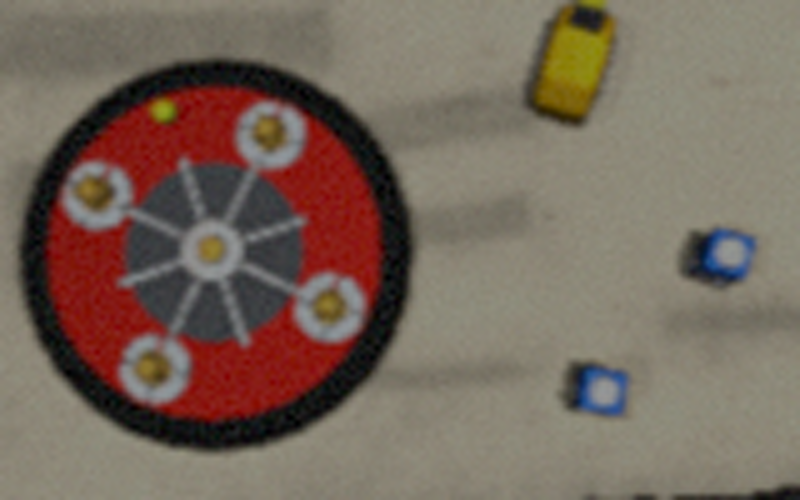

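View pics/s1.png

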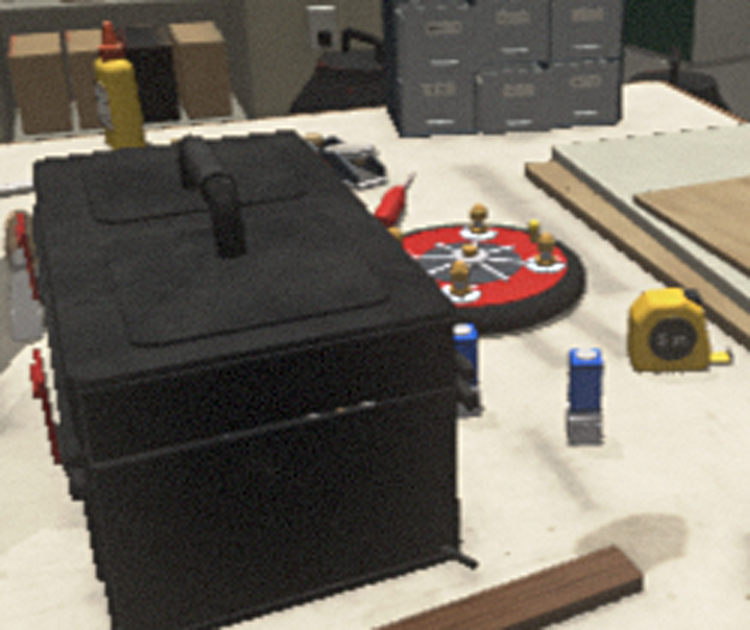

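Top crop: hub (222,200), nipples 1–4 at about (233.6,176.4), (245.6,211.2), (210.6,223.6) and (199,188). The far key's cap is at (326.4,200.2). The side view shows the toolbox standing between the base and the nearer key. I'll fit the wheel from both views.

```bash
cat > fit.py <<'E'
from h import *
from scipy.optimize import least_squares
T=grab_frame("top");S=grab_frame("side")
# toolbox corner height
b=onz(S,(231.7,285),0);K=np.array(S["intrinsics"])
for z in range(100,260,20): print(z,np.round(proj(S,[b[0],b[1],z])),end=' ')
print("\nbox corner",b)
def blob(f,mask,near,rad):
    yy,xx=np.nonzero(mask);s=np.hypot(xx-near[0],yy-near[1])<rad
    return np.array([xx[s].mean(),yy[s].mean()]),s.sum()
hs={n:cv2.cvtColor(f["pixels"],cv2.COLOR_RGB2HSV).astype(int) for n,f in(("T",T),("S",S))}
brass={n:(h[...,0]>12)&(h[...,0]<28)&(h[...,1]>110)&(h[...,2]>50) for n,h in hs.items()}
tn=[(233.6,176.4),(245.6,211.2),(210.6,223.6),(199,188)]
tb=[blob(T,brass["T"],n,6) for n in tn]
print([(np.round(p,1).tolist(),int(c)) for p,c in tb])
# dark tyre outer contour in top
h=hs["T"];m=((h[...,2]<55)).astype(np.uint8)
red=((h[...,0]<8)|(h[...,0]>172))&(h[...,1]>150)
mm=(m.astype(bool)|red)
yy,xx=np.mgrid[:384,:512];mm&=np.hypot(xx-222,yy-200)<44
cs,_=cv2.findContours(cv2.morphologyEx(mm.astype(np.uint8),cv2.MORPH_CLOSE,np.ones((5,5))),0,1)
e=cv2.fitEllipse(max(cs,key=cv2.contourArea));print("ell",e,"centre z26",onz(T,e[0],26))
def mod(p,i,z):
    a=p[2]-i*np.pi/2;return [p[0]+75*np.cos(a),p[1]+75*np.sin(a),z]
def res(p): return np.concatenate([proj(T,mod(p,i,p[3] if len(p)>3 else 54))-tb[i][0] for i in range(4)])
r=least_squares(res,[600,170,-0.6]);print("top fit",r.x,np.round(r.fun,1))
ss=[]
sn=[(80+545/3,100+245/3),(80+459/3,100+278/3),None,(80+478/3,100+215/3)]
sb=[None if n is None else blob(S,brass["S"],n,6) for n in sn]
print([None if x is None else (np.round(x[0],1).tolist(),int(x[1])) for x in sb])
def res2(p): return np.concatenate([res(p[:3])]+[proj(S,mod(p,i,52))-sb[i][0] for i in(0,1,3)])
r=least_squares(res2,[600,170,-0.6],loss="soft_l1");print("both",r.x,np.round(res2(r.x),1))
for i in range(4): print(i+1,np.round(mod(r.x,i,60),1))
for n,f in(("T",T),("S",S)):
    h=hs[n];bl=(h[...,0]>100)&(h[...,0]<128)&(h[...,1]>120)&(h[...,2]>40)
    c,k=blob(f,bl,proj(f,(588,-128,50)),14);print("key",n,c,k,onz(f,c,72 if n=="T" else 50)[:2])
    ys,xs=np.nonzero(bl);s=np.hypot(xs-c[0],ys-c[1])<16
    print(cv2.minAreaRect(np.c_[xs[s],ys[s]].astype(np.float32)))
for z in(60,72):print(onz(T,(326.4,200.2),z)[:2])
E
python3 fit.py; python3 - <<'E'
from h import *
from rig import *
T=grab_frame("top");S=grab_frame("side");h=cv2.resize(T["pixels"][185:215,310:340],None,fx=12,fy=12,interpolation=cv2.INTER_CUBIC)
g=cv2.resize(S["pixels"][205:260,255:300],None,fx=8,fy=8,interpolation=cv2.INTER_CUBIC)
c=np.zeros((440,730,3),np.uint8);c[:360,:360]=h;c[:440,365:725]=g;cv2.imwrite("pics/k.png",c[:,:,::-1])
E
```

```text
100 [231. 242.] 120 [231. 232.] 140 [230. 223.] 160 [230. 213.] 180 [230. 203.] 200 [230. 193.] 220 [229. 182.] 240 [229. 172.] 
box corner [ 454.42504477 -223.77769313    0.        ]
[([233.5, 176.3], 28), ([245.6, 210.7], 27), ([210.4, 223.0], 25), ([198.5, 188.3], 30)]
ell ((222.78924560546875, 200.53695678710938), (76.11207580566406, 77.12403106689453), 53.257484436035156) centre z26 [597.38365603 164.35384163  26.        ]
top fit [ 5.97988497e+02  1.63295012e+02 -4.59626292e-01] [ 0.2 -0.6  0.4  0.2 -0.3  0.6 -0.3 -0.2]
[([260.7, 181.6], 39), ([232.6, 191.5], 35), None, ([239.0, 171.6], 22)]
both [ 5.98012483e+02  1.62686495e+02 -4.60494472e-01] [ 0.4 -0.6  0.6  0.2 -0.1  0.6 -0.1 -0.2  0.4 -0.7 -0.4 -1.  -0.3 -0.9]
1 [665.2 129.4  60. ]
2 [564.7  95.5  60. ]
3 [530.8 196.   60. ]
4 [631.3 229.9  60. ]
key T [323.5        200.85714286] 42 [ 588.54235308 -118.33442702]
((324.35003662109375, 200.45001220703125), (9.17060375213623, 8.854376792907715), 18.43494987487793)
key S [274.22916667 223.3125    ] 48 [ 597.38456596 -110.29008512]
((274.5, 226.0), (18.0, 9.0), 90.0)
[ 591.25342915 -128.51959317]
[ 590.24124132 -126.34846113]
```

View pics/k.png

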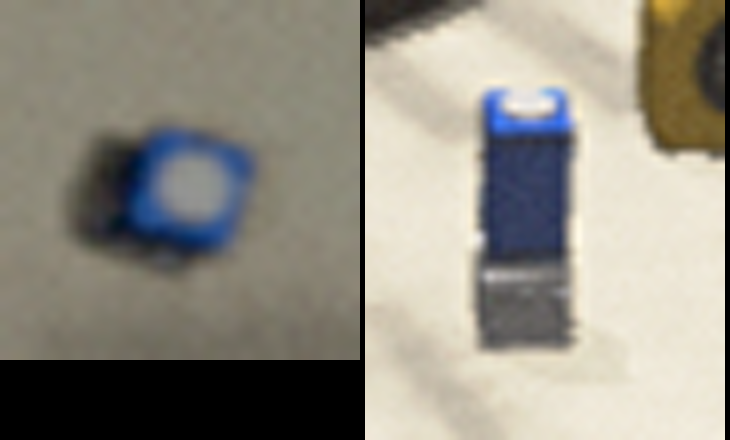

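Both views agree. The far key's cap is at (325.4,199.9) px top and (274.8,217.3) px side, so the key is near (590,-124) with yaw about -0.2. The wheel centre is (598,163) with wheel x at -0.46 rad, and the nipples lie on a 75 mm circle with sub-pixel residuals. The toolbox is about 180 mm high with its edge at x≈455. Now the first move.

```bash
cat >> h.py <<'E'
from scipy.spatial.transform import Rotation as Ro
def rel(x,y,z,yaw=None):
    s=get_state();R=Ro.from_euler("xyz",s["tool_rot"]).as_matrix()
    d=R.T@(np.array([x,y,z])-s["position"])/10
    print("pos",np.round(s["position"],1),"rpy",np.round(s["tool_rot"],3),"q7",round(s["qpos"][6],3),"d cm",np.round(d,2),"|d|",round(np.linalg.norm(d),2),"F",np.round(s["contact_force"],2),"M",np.round(s["torque"],3),"t",round(s["clock"],2))
    if yaw is not None: print("turn z",round(-((yaw-s["tool_rot"][2]+np.pi)%(2*np.pi)-np.pi),3))
E
python3 -m inch '[[[-3.5,-1.9,0],[0,0,0],0],[[-3.5,-1.9,0],[0,0,0],0],[[-3.5,-1.9,0],[0,0,0],0],[[-3.5,-1.9,0],[0,0,0],0],[[-3.5,-1.9,0],[0,0,0],0],[[-3.5,-1.9,0],[0,0,0],0],[[-3.5,-1.9,0],[0,0,0],0],[[-3.5,-1.9,0],[0,0,0],0],[[-3.5,-1.9,0],[0,0,0],0],[[-3.5,-1.9,0],[0,0,0],0]]'
python3 -m inch '[[[-3.5,-1.9,0],[0,0,0],0],[[-3.5,-1.9,0],[0,0,0],0],[[-3.5,-1.9,0],[0,0,0],0],[[-3.5,-1.9,0],[0,0,0],0],[[0,0,0],[0,0,-0.12],0],[[0,0,0],[0,0,0],0]]'
python3 - <<'E'
from h import *
rel(590,-124,231,2.93)
T=grab_frame("top");S=grab_frame("side")
print("key",tri((T,S),((325.4,199.9),(274.8,217.3))))
a=proj(T,(590,-124,72));b=proj(T,(590+20*np.cos(-.23),-124+20*np.sin(-.23),72));print(a,b-a)
E
```

```text
clock: 2.93
position: [479.8, 285.6, 231.5]
tool_rot: [3.141, 0.0, 2.789]
contact_force: [0.6, 0.6, -0.2]
opening: 85.3
finger_force: 0.0
clock: 3.43
position: [585.0, 165.1, 231.0]
tool_rot: [-3.141, 0.0, 2.911]
contact_force: [-0.6, 1.3, 0.1]
opening: 84.9
finger_force: 0.0
pos [585.  165.1 231. ] rpy [-3.141  0.     2.911] q7 0.991 d cm [-7.100e+00 -2.803e+01  2.000e-02] |d| 28.92 F [-0.59  1.3   0.08] M [0.058 0.048 0.028] t 3.43
turn z -0.019
key [ 591.4316828  -123.52910745   73.65474681]
[325.54692365 200.29952762] [ 1.40776656 -7.06655089]
```

```bash

python3 -m inch '[[[-0.9,-3.5,0],[0,0,0],0],[[-0.9,-3.5,0],[0,0,0],0],[[-0.9,-3.5,0],[0,0,0],0],[[-0.9,-3.5,0],[0,0,0],0],[[-0.9,-3.5,0],[0,0,0],0],[[-0.9,-3.5,0],[0,0,0],0],[[-0.9,-3.5,0],[0,0,0],0],[[-0.9,-3.5,0],[0,0,0],0],[[0,0,0],[0,0,0],0]]' >/dev/null
python3 -c "
from h import *
rel(591,-124,34,2.90)"
```

```text
pos [ 588.5 -127.9  231.6] rpy [-3.139e+00  1.000e-03  2.900e+00] q7 1.492 d cm [-0.13  0.5  19.76] |d| 19.77 F [-0.28 -1.17  0.31] M [-0.05   0.025 -0.005] t 4.28
turn z -0.0
```

```bash

python3 -m inch '[[[-0.1,0.4,3.5],[0,0,0],0],[[0,0,3.5],[0,0,0],0],[[0,0,3.5],[0,0,0],0],[[0,0,3.5],[0,0,0],0],[[0,0,3],[0,0,0],0],[[0,0,2.7],[0,0,0],0],[[0,0,0],[0,0,0],0]]' >/dev/null
python3 -c "
from h import *
rel(591,-124,34,2.90)
save(grab_frame('side'),'g1.png',(180,120,360,270),4)"
```

```text
pos [ 588.6 -115.6   29.9] rpy [-3.141 -0.007  2.908] q7 1.498 d cm [-0.42 -0.76 -0.41] |d| 0.96 F [-0.5   0.37 -0.68] M [ 0.068  0.125 -0.043] t 4.87
turn z 0.008
```

View pics/g1.png

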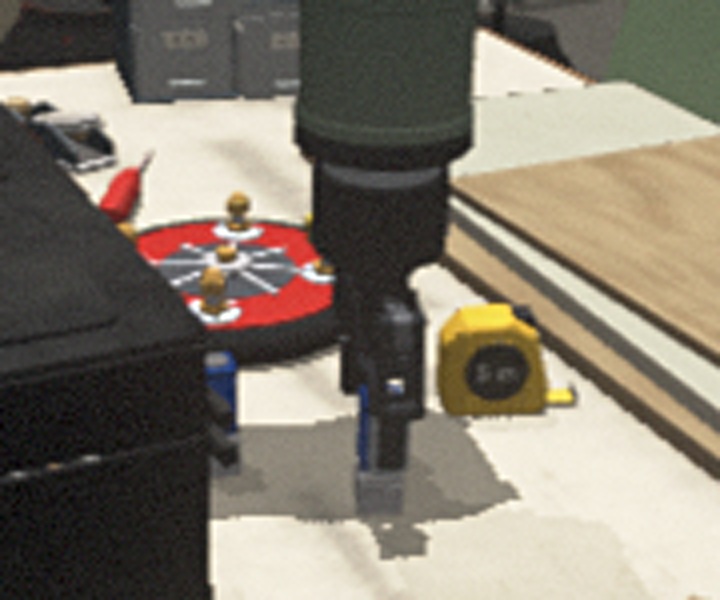

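The side view shows the key (foot ~(275,243) px) standing between the open fingers. I'll settle, correct and close.

```bash

python3 -m inch '[[[0,0,0],[0,0,0],0],[[0,0,0],[0,0,0],0],[[0,0,0],[0,0,0],0]]' >/dev/null
python3 -c "
from h import *
rel(591,-124,34,2.90)
S=grab_frame('side')
rel(591,-124,34,2.90)
s=get_state()
R=Ro.from_euler('xyz',s['tool_rot']).as_matrix()
print(proj(S,s['position']-R[:,1]*50),proj(S,(591,-124,0)))
print(proj(S,(591,-124,72)))
"
```

```text
pos [ 592.3 -117.7   36.3] rpy [3.141e+00 3.000e-03 2.908e+00] q7 1.501 d cm [-0.02 -0.64  0.23] |d| 0.68 F [-0.15  0.25  0.09] M [-0.002  0.044  0.039] t 5.17
turn z 0.008
pos [ 592.1 -117.8   36. ] rpy [3.141e+00 2.000e-03 2.908e+00] q7 1.501 d cm [-0.03 -0.63  0.2 ] |d| 0.66 F [0.42 0.06 0.53] M [ 0.016  0.005 -0.045] t 5.22
turn z 0.008
[277.81145743 242.11881845] [273.56561808 245.2138825 ]
[274.49158594 218.09872874]
```

```bash

python3 -m inch '[[[0,-0.6,0.2],[0,0,0],0],[[0,0,0],[0,0,0],0],[[0,0,0],[0,0,0],0],[[0,0,0],[0,0,0],255],[[0,0,0],[0,0,0],255],[[0,0,0],[0,0,0],255],[[0,0,0],[0,0,0],255],[[0,0,0],[0,0,0],255],[[0,0,0],[0,0,0],255],[[0,0,0],[0,0,0],255]]' 
python3 -c "
from h import *
rel(591,-124,34,2.90)"
```

```text
clock: 6.05
position: [589.8, -123.6, 32.4]
tool_rot: [3.142, -0.0, 2.909]
contact_force: [-1.1, 0.2, 2.1]
opening: 23.5
finger_force: 58.7
pos [ 589.8 -123.6   32.4] rpy [ 3.142 -0.     2.909] q7 1.511 d cm [-0.12 -0.01 -0.16] |d| 0.21 F [-1.1   0.17  2.1 ] M [0.199 0.138 0.02 ] t 6.05
turn z 0.009
```

```bash

python3 -m inch '[[[0,0,0],[0,0,0],255],[[0,0,0],[0,0,0],255]]' 
python3 -m inch '[[[0,0,-3],[0,0,0],255],[[0,0,-3],[0,0,0],255],[[0,0,-3],[0,0,0],255],[[0,0,-2.5],[0,0,0],255],[[0,0,0],[0,0,-0.06],255],[[0,0,0],[0,0,0],255]]' 
python3 -c "
from h import *
rel(665,129,148,2.97)"
```

```text
clock: 6.22
position: [589.9, -123.6, 32.4]
tool_rot: [3.141, 0.0, 2.909]
contact_force: [-0.5, 1.1, 3.9]
opening: 23.6
finger_force: 58.8
clock: 6.72
position: [590.4, -123.8, 148.6]
tool_rot: [3.142, 0.002, 2.972]
contact_force: [-0.0, -0.5, -1.9]
opening: 23.5
finger_force: 59.3
pos [ 590.4 -123.8  148.6] rpy [3.142e+00 2.000e-03 2.972e+00] q7 1.554 d cm [-3.08 26.18  0.07] |d| 26.36 F [-0.04 -0.52 -1.86] M [-0.005  0.078 -0.033] t 6.72
turn z 0.002
```

```bash

python3 -m inch '[[[-0.44,3.74,0],[0,0,0],255],[[-0.44,3.74,0],[0,0,0],255],[[-0.44,3.74,0],[0,0,0],255],[[-0.44,3.74,0],[0,0,0],255],[[-0.44,3.74,0],[0,0,0],255],[[-0.44,3.74,0],[0,0,0],255],[[-0.44,3.74,0],[0,0,0],255],[[0,0,2],[0,0,0],255],[[0,0,2],[0,0,0],255],[[0,0,0],[0,0,0],255]]' 
python3 -m inch '[[[0,0,0],[0,0,0],255],[[0,0,0],[0,0,0],255],[[0,0,0],[0,0,0],255]]' 
python3 -c "
from h import *
rel(665,129,102,2.97)
S=grab_frame('side');T=grab_frame('top')
p=get_state()['position'];f=p-[0,0,32.4]
print('foot',proj(S,f),'nip',proj(S,(665.2,129.4,60)),'grip',proj(S,f+[0,0,50]))
a=S['pixels'][140:200,235:290];b=T['pixels'][150:230,190:280]
c=np.zeros((560,800,3),np.uint8)
x=cv2.resize(a,None,fx=9,fy=9,interpolation=cv2.INTER_CUBIC)[:560];c[:x.shape[0],:x.shape[1]]=x
y=cv2.resize(b[:,:],None,fx=3.3,fy=3.3,interpolation=cv2.INTER_CUBIC);c[:y.shape[0],500:797]=y[:,:297]
cv2.imwrite('pics/n1.png',c[:,:,::-1])"
```

```text
clock: 7.55
position: [662.5, 129.0, 102.3]
tool_rot: [-3.139, -0.006, 2.968]
contact_force: [-0.6, 0.3, -2.1]
opening: 23.2
finger_force: 59.4
clock: 7.8
position: [665.7, 128.5, 108.4]
tool_rot: [3.141, 0.001, 2.968]
contact_force: [0.6, -0.1, -1.3]
opening: 23.5
finger_force: 59.4
pos [665.7 128.5 108.4] rpy [3.141e+00 1.000e-03 2.968e+00] q7 1.164 d cm [0.08 0.04 0.64] |d| 0.64 F [ 0.64 -0.09 -1.28] M [ 0.053 -0.022  0.015] t 7.8
turn z -0.002
foot [261.43009236 173.39741287] nip [261.10445935 178.39517439] grip [261.69827605 157.08372528]
```

View pics/n1.png

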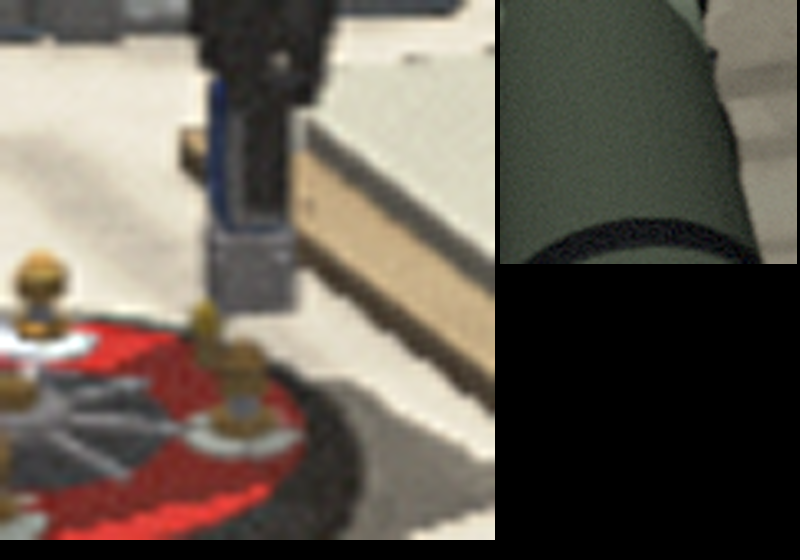

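Side view: socket foot centre at about (262.8,173.5) px and nipple 1 top at about (261.5,178). The key sits ~1.3 px (3 mm) too far toward +x, so I shift -x and lower gently.

```bash

python3 -m inch '[[[0.24,0.1,0],[0,0,0],255],[[0,0,0.7],[0,0,0],255],[[0,0,0.4],[0,0,0],255],[[0,0,0],[0,0,0],255],[[0,0,0],[0,0,0],255],[[0,0,0],[0,0,0],255]]' 
python3 -m inch '[[[0,0,0.5],[0,0,0],255],[[0,0,0],[0,0,0],255],[[0,0,0],[0,0,0],255]]' 
python3 -m inch '[[[0,0,0.3],[0,0,0],255],[[0,0,0],[0,0,0],255],[[0,0,0],[0,0,0],255]]' 
python3 -c "
from h import *
rel(663.2,129.4,88,2.97)"
```

```text
clock: 8.4
position: [663.0, 130.3, 96.2]
tool_rot: [-3.141, -0.0, 2.969]
contact_force: [0.5, -0.2, -1.5]
opening: 23.5
finger_force: 59.4
clock: 8.65
position: [662.8, 130.3, 91.0]
tool_rot: [-3.141, -0.0, 2.969]
contact_force: [-0.4, -0.3, -1.3]
opening: 23.6
finger_force: 59.4
clock: 8.9
position: [663.1, 130.3, 88.3]
tool_rot: [3.142, 0.0, 2.969]
contact_force: [-0.4, 0.7, -1.2]
opening: 23.7
finger_force: 59.4
pos [663.1 130.3  88.3] rpy [3.142 0.    2.969] q7 1.163 d cm [-0.02 -0.09  0.03] |d| 0.1 F [-0.41  0.73 -1.16] M [ 0.043 -0.23  -0.025] t 8.9
turn z -0.001
```

```bash

python3 -m inch '[[[0,0,0.2],[0,0,0],255],[[0,0,0],[0,0,0],255],[[0,0,0],[0,0,0],255]]' | tr '\n' ' '
python3 -m inch '[[[0,0,0.15],[0,0,0],255],[[0,0,0],[0,0,0],255],[[0,0,0],[0,0,0],255]]' | tr '\n' ' '
python3 -m inch '[[[0,0,0.15],[0,0,0],255],[[0,0,0],[0,0,0],255],[[0,0,0],[0,0,0],255]]' | tr '\n' ' '
python3 -c "
from h import *
rel(663.2,129.4,83,2.97)"
```

```text
clock: 9.15 position: [663.2, 130.4, 86.4] tool_rot: [3.141, 0.0, 2.969] contact_force: [0.8, -0.1, 0.9] opening: 23.3 finger_force: 59.6 clock: 9.4 position: [663.3, 130.4, 84.9] tool_rot: [3.141, 0.001, 2.969] contact_force: [3.3, 0.2, -0.3] opening: 23.2 finger_force: 59.7 clock: 9.65 position: [663.2, 130.4, 83.4] tool_rot: [3.141, 0.0, 2.969] contact_force: [2.9, 0.6, 0.8] opening: 23.4 finger_force: 59.7 pos [663.2 130.4  83.4] rpy [3.141 0.    2.969] q7 1.163 d cm [-0.02 -0.1   0.04] |d| 0.11 F [2.86 0.65 0.84] M [ 0.209 -0.921 -0.018] t 9.65
turn z -0.001
```

```bash

python3 -m inch '[[[-0.1,0,0],[0,0,0],255],[[0,0,0],[0,0,0],255],[[0,0,0],[0,0,0],255]]' | tr '\n' ' '
python3 -m inch '[[[0,0,0],[0,0,0.06],255],[[0,0,0],[0,0,0.06],255],[[0,0,0],[0,0,0],255],[[0,0,0],[0,0,0],255]]' | tr '\n' ' '
python3 -m inch '[[[0,0,0],[0,0,0.06],255],[[0,0,0],[0,0,0.06],255],[[0,0,0],[0,0,0],255],[[0,0,0],[0,0,0],255]]' | tr '\n' ' '
python3 -m inch '[[[0,0,0],[0,0,0.06],255],[[0,0,0],[0,0,0.06],255],[[0,0,0],[0,0,0],255],[[0,0,0],[0,0,0],255]]' | tr '\n' ' '
python3 -c "
from h import *
rel(663.2,129.4,83,2.97)"
```

```text
clock: 9.9 position: [663.7, 130.3, 83.2] tool_rot: [-3.142, -0.001, 2.969] contact_force: [0.4, 0.9, 1.0] opening: 23.2 finger_force: 59.8 clock: 10.23 position: [663.7, 130.4, 83.2] tool_rot: [-3.141, -0.0, 2.851] contact_force: [-0.9, 3.1, 1.3] opening: 23.7 finger_force: 59.8 clock: 10.57 position: [663.8, 130.5, 83.2] tool_rot: [-3.141, -0.0, 2.732] contact_force: [-0.8, 4.1, 0.8] opening: 23.0 finger_force: 59.8 clock: 10.9 position: [664.0, 130.4, 83.3] tool_rot: [3.142, -0.0, 2.613] contact_force: [-0.3, 4.9, 0.9] opening: 23.5 finger_force: 59.8 pos [664.  130.4  83.3] rpy [ 3.142 -0.     2.613] q7 0.879 d cm [ 0.02 -0.12  0.03] |d| 0.13 F [-0.29  4.87  0.94] M [1.008 0.08  0.062] t 10.9
turn z -0.357
```

```bash

python3 -m inch '[[[0.06,0.1,0],[0,0,0],255],[[0,0,0],[0,0,0],255],[[0,0,0],[0,0,0],255]]' | tr '\n' ' '
python3 -m inch '[[[0,0.012,0],[0,0,0.06],255],[[0,0.012,0],[0,0,0.06],255],[[0,0,0],[0,0,0],255],[[0,0,0],[0,0,0],255]]' | tr '\n' ' '
python3 -m inch '[[[0,0.012,0],[0,0,0.06],255],[[0,0.012,0],[0,0,0.06],255],[[0,0,0],[0,0,0],255],[[0,0,0],[0,0,0],255]]' | tr '\n' ' '
python3 -c "
from h import *
rel(663.2,129.4,83,2.97)"
```

```text
clock: 11.15 position: [664.0, 130.8, 83.3] tool_rot: [-3.141, 0.0, 2.61] contact_force: [-0.3, -0.2, 1.8] opening: 23.3 finger_force: 59.7 clock: 11.48 position: [664.1, 131.3, 83.1] tool_rot: [-3.141, 0.0, 2.491] contact_force: [0.3, 0.6, -1.0] opening: 23.7 finger_force: 59.5 clock: 11.82 position: [664.3, 131.5, 83.2] tool_rot: [-3.141, 0.0, 2.372] contact_force: [1.4, -0.1, -2.4] opening: 23.5 finger_force: 59.4 pos [664.3 131.5  83.2] rpy [-3.141  0.     2.372] q7 0.686 d cm [-0.07 -0.23  0.02] |d| 0.24 F [ 1.4  -0.1  -2.37] M [-0.099 -0.393  0.042] t 11.82
turn z -0.598
```

```bash

python3 -m inch '[[[0,0,0.3],[0,0,0],255],[[0,0,0],[0,0,0],255],[[0,0,0],[0,0,0],255]]' | tr '\n' ' '
python3 -m inch '[[[0,0,0.3],[0,0,0],255],[[0,0,0],[0,0,0],255],[[0,0,0],[0,0,0],255]]' | tr '\n' ' '
python3 -c "
from h import *
rel(663.2,129.4,75.4,2.97)"
```

```text
clock: 12.07 position: [664.3, 131.5, 80.1] tool_rot: [-3.142, 0.0, 2.37] contact_force: [2.8, 0.7, -0.8] opening: 23.2 finger_force: 59.5 clock: 12.32 position: [664.4, 131.5, 77.2] tool_rot: [-3.142, 0.0, 2.369] contact_force: [2.3, -0.8, -0.4] opening: 23.4 finger_force: 59.6 pos [664.4 131.5  77.2] rpy [-3.142  0.     2.369] q7 0.685 d cm [-0.07 -0.24  0.18] |d| 0.3 F [ 2.34 -0.78 -0.44] M [-0.234 -0.557  0.024] t 12.32
turn z -0.601
```

```bash
cat > m.py <<'E'
from rig import get_state
import numpy as np
s=get_state();print(round(s["clock"],2),"yaw",round(s["tool_rot"][2],3),"xyz",np.round(s["position"],1),"F",np.round(s["contact_force"],1),"Mz",round(s["torque"][2],3),"tq7",round(s["joint_torque"][6],3))
E
python3 -m inch '[[[-0.05,0.05,0.2],[0,0,0],255],[[0,0,0],[0,0,0],255],[[0,0,0],[0,0,0],255]]' >/dev/null; python3 m.py
for i in 1 2 3 4 5 6 7; do python3 -m inch '[[[0,0.02,0],[0,0,0.1],255]]' >/dev/null; python3 m.py; python3 -m inch '[[[0,0,0],[0,0,0],255]]' >/dev/null; python3 m.py; done
```

```text
12.57 yaw 2.369 xyz [664.7 131.7  75.1] F [ 0.4 -0.9 -1.2] Mz 0.006 tq7 0.003
12.65 yaw 2.271 xyz [665.1 131.6  75.3] F [ 1.9 -2.1 -3.1] Mz 0.101 tq7 5.896
12.73 yaw 2.264 xyz [665.1 131.6  75.2] F [ 2.4 -1.7 -1.9] Mz 0.061 tq7 -2.15
12.82 yaw 2.173 xyz [665.2 131.7  75.3] F [ 1.4 -1.4 -3.4] Mz 0.155 tq7 5.035
12.9 yaw 2.166 xyz [665.2 131.7  75.2] F [ 1.8 -1.6 -0.4] Mz 0.02 tq7 -2.272
12.98 yaw 2.075 xyz [665.3 131.7  75.3] F [-0.4 -2.4 -2. ] Mz 0.069 tq7 5.082
13.07 yaw 2.068 xyz [665.3 131.7  75.2] F [ 1.6 -3.1 -0.7] Mz 0.054 tq7 -2.287
13.15 yaw 1.976 xyz [665.4 131.8  75.3] F [ 0.2 -3.8 -0.8] Mz 0.065 tq7 5.125
13.23 yaw 1.969 xyz [665.3 131.7  75.1] F [-0.4 -2.5 -1.7] Mz 0.068 tq7 -2.295
13.32 yaw 1.877 xyz [665.5 131.8  75.3] F [-1.9 -3.6 -1.4] Mz 0.115 tq7 5.157
13.4 yaw 1.87 xyz [665.4 131.8  75.1] F [-0.8 -4.3 -0.7] Mz 0.106 tq7 -2.269
13.48 yaw 1.777 xyz [665.5 131.8  75.2] F [-3.  -4.9 -0.4] Mz 0.064 tq7 5.223
13.57 yaw 1.77 xyz [665.5 131.8  75.1] F [-1.3 -4.1 -1. ] Mz 0.002 tq7 -2.21
13.65 yaw 1.677 xyz [665.7 131.9  75.1] F [-3.8 -4.8 -0.9] Mz 0.064 tq7 5.242
13.73 yaw 1.669 xyz [665.6 131.8  75. ] F [-2.1 -4.2 -0.6] Mz 0.069 tq7 -2.212
```

```bash

python3 -m inch '[[[-0.08,-0.06,0],[0,0,0],255],[[0,0.012,0],[0,0,0.1],255],[[0,0.012,0],[0,0,0.1],255],[[0,0.012,0],[0,0,0.1],255],[[0,0,0],[0,0,0],255]]' >/dev/null; python3 m.py
python3 -m inch '[[[0,0.012,0],[0,0,0.1],255],[[0,0.012,0],[0,0,0.1],255],[[0,0.012,0],[0,0,0.1],255],[[0,0.012,0],[0,0,0.1],255],[[0,0,0],[0,0,0],255]]' >/dev/null; python3 m.py
python3 -m inch '[[[0,0.012,0],[0,0,0.1],255],[[0,0.012,0],[0,0,0.1],255],[[0,0.012,0],[0,0,0.1],255],[[0,0.012,0],[0,0,0.1],255],[[0,0,0],[0,0,0],255],[[0,0,0],[0,0,0],255]]' >/dev/null; python3 m.py
```

```text
14.15 yaw 1.369 xyz [665.7 131.6  75. ] F [-1.4 -2.7 -1. ] Mz 0.013 tq7 -2.997
14.57 yaw 0.971 xyz [665.9 131.5  74.9] F [-3.1 -0.2 -1.7] Mz 0.06 tq7 -3.055
15.07 yaw 0.578 xyz [666.1 131.4  74.9] F [-5.8 -0.3 -0.3] Mz 0.017 tq7 -0.64
```

```bash

python3 -m inch '[[[-0.08,-0.05,0],[0,0,-0.1],255],[[0,0,0],[0,0,0],255],[[0,0,-0.5],[0,0,0],255],[[0,0,-0.5],[0,0,0],255],[[0,0,0],[0,0,0],255]]' >/dev/null; python3 m.py
python3 -m inch '[[[0,0,-2],[0,0,0],255],[[0,0,-2],[0,0,0],255],[[-2.5,2.9,0],[0,0,0],255],[[-2.5,2.9,0],[0,0,0],255],[[-2.5,2.9,0],[0,0,0],255],[[-2.5,2.9,0],[0,0,0],255],[[-2.5,2.9,0],[0,0,0],255],[[0,0,0],[0,0,0],255]]' >/dev/null; python3 m.py
python3 -c "
from h import *
T=grab_frame('top');np.save('T1.npy',T['pixels']);S=grab_frame('side');np.save('S1.npy',S['pixels'])
o=cv2.imread('pics/t1.png')[:,:,::-1]
b=T['pixels']
c=np.zeros((600,800,3),np.uint8)
# old n1 at (233.5,176.3): crop 5x -> local
ox,oy=int((233-180)*5),int((176-150)*5)
A=cv2.resize(o[oy-60:oy+60,ox-60:ox+60],(400,400),interpolation=cv2.INTER_CUBIC)
B=cv2.resize(b[164:188,221:245],(400,400),interpolation=cv2.INTER_CUBIC)
c[:400,:400]=A;c[:400,400:]=B
s=S['pixels'][165:200,238:285];x=cv2.resize(s,(268,200),interpolation=cv2.INTER_CUBIC);c[400:,400:668]=x
cv2.imwrite('pics/n1b.png',c[:,:,::-1])"
```

```text
15.48 yaw 0.669 xyz [666.7 131.   86.8] F [-0.3 -0.4 -1.3] Mz -0.069 tq7 -0.034
16.15 yaw 0.66 xyz [656.6 -69.7 126.5] F [ 0.2 -2.2 -1.5] Mz -0.021 tq7 2.028
```

View pics/n1b.png

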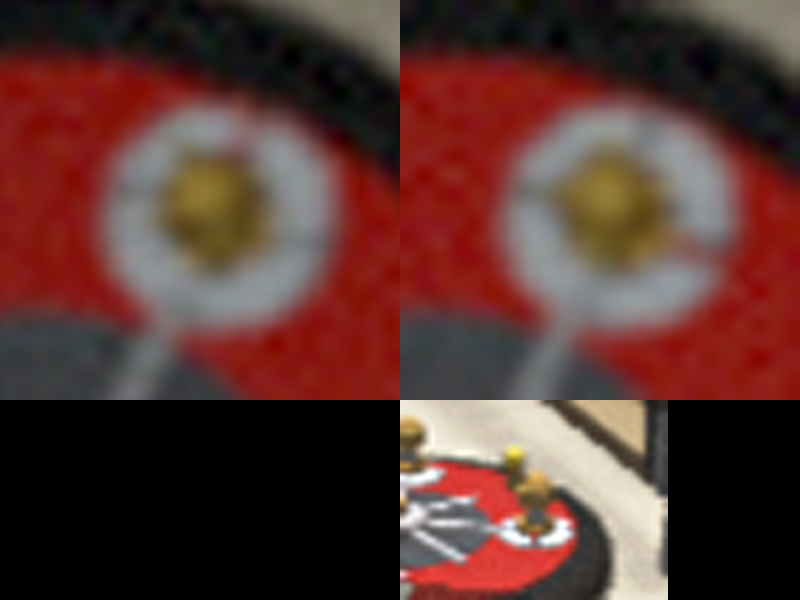

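The crop shows pointer 1 moved from the outward mark, at about (243,130), to the next clockwise mark. It is now at (685,240) with the mark at (710,247), so the turn is very close to one quarter. I'll put a number on it and reseat a quarter turn back.

```bash
cat > ptr.py <<'E'
from h import *
def pointer(T,n,wz=42,c=(598.0,163.2),yaw=-0.46,img=None):
    """turn (rad, clockwise) of the reddest direction in the white ring of dial n, from the outward mark"""
    im=(T["pixels"] if img is None else img).astype(float)
    a=yaw-(n-1)*np.pi/2;ctr=np.array([c[0]+75*np.cos(a),c[1]+75*np.sin(a)])
    # recentre on white-disc blob
    p=proj(T,[*ctr,wz]);yy,xx=np.mgrid[:384,:512]
    w=((im.max(2)-im.min(2))<45)&(im.max(2)>90)&(np.hypot(xx-p[0],yy-p[1])<9)
    sc=cv2.GaussianBlur((im[...,0]-im[...,1:].max(2)).astype(np.float32),(0,0),.6)
    th=np.arange(0,2*np.pi,.05);pr=[]
    for t in th:
        v=[sc[int(round(q[1])),int(round(q[0]))] if 0 else cv2.getRectSubPix(sc,(1,1),tuple(map(float,q)))[0,0] for q in (proj(T,[ctr[0]+r*np.cos(a-t),ctr[1]+r*np.sin(a-t),wz]) for r in (13,14.5,16))]
        pr.append(np.mean(v))
    pr=np.array(pr)-np.median(pr);i=pr.argmax();k=np.abs((th-th[i]+np.pi)%(2*np.pi)-np.pi)<.4
    d=((th-th[i]+np.pi)%(2*np.pi)-np.pi)[k];W=np.clip(pr[k],0,None)
    return round(float(th[i]+(d*W).sum()/W.sum()),2),round(float(pr[i]),1)
if __name__=="__main__":
    T=grab_frame("top");print([pointer(T,n) for n in(1,2,3,4)])
E
python3 ptr.py; python3 - <<'E'
from ptr import *
T=grab_frame("top");im=T["pixels"].copy()
o=cv2.imread('pics/t1.png')[:,:,::-1];im[150:250,180:340]=cv2.resize(o,(160,100),interpolation=cv2.INTER_AREA)
print("before",[pointer(T,n,img=im) for n in(1,2,3,4)])
rel(666.0,131,126,2.27)
E
```

```text
[(1.61, 27.6), (4.36, 17.5), (2.81, 20.2), (1.47, 33.1)]
before [(6.07, 22.4), (4.37, 21.5), (2.82, 18.6), (1.48, 29.7)]
pos [657.9 -59.4 125.3] rpy [-3.141 -0.     0.669] q7 -0.418 d cm [ 12.45 -14.43  -0.06] |d| 19.05 F [-0.32  0.9  -1.01] M [ 0.048 -0.041  0.002] t 16.35
turn z -1.601
```

```bash

python3 -m inch '[[[2.46,-2.9,0],[0,0,0],255],[[2.46,-2.9,0],[0,0,0],255],[[2.46,-2.9,0],[0,0,0],255],[[2.46,-2.9,0],[0,0,0],255],[[2.46,-2.9,0],[0,0,0],255],[[0,0,0],[0,0,-0.12],255],[[0,0,0],[0,0,-0.12],255],[[0,0,0],[0,0,-0.12],255],[[0,0,0],[0,0,-0.12],255],[[0,0,0],[0,0,-0.12],255]]' >/dev/null
python3 -m inch '[[[0,0,0],[0,0,-0.12],255],[[0,0,0],[0,0,-0.12],255],[[0,0,0],[0,0,-0.12],255],[[0,0,0],[0,0,-0.12],255],[[0,0,0],[0,0,-0.12],255],[[0,0,0],[0,0,-0.12],255],[[0,0,0],[0,0,-0.12],255],[[0,0,0],[0,0,-0.12],255],[[0,0,0],[0,0,0],255],[[0,0,0],[0,0,0],255]]' >/dev/null
python3 -m inch '[[[0,0,0],[0,0,0],255],[[0,0,0],[0,0,0],255]]' >/dev/null
python3 -c "
from h import *
rel(664.3,130.6,92,2.27)"
```

```text
pos [664.2 130.3 125.2] rpy [-3.141  0.     2.226] q7 0.575 d cm [0.02 0.03 3.32] |d| 3.32 F [ 0.66  0.2  -2.06] M [ 0.025  0.03  -0.05 ] t 18.18
turn z -0.044
```

```bash

python3 -m inch '[[[0.02,0.03,1.8],[0,0,-0.04],255],[[0,0,1.5],[0,0,0],255],[[0,0,0],[0,0,0],255],[[0,0,0.4],[0,0,0],255],[[0,0,0],[0,0,0],255],[[0,0,0],[0,0,0],255]]' >/dev/null; python3 m.py
python3 -m inch '[[[0,0,0.25],[0,0,0],255],[[0,0,0],[0,0,0],255],[[0,0,0],[0,0,0],255]]' >/dev/null; python3 m.py
python3 -m inch '[[[0,0,0.2],[0,0,0],255],[[0,0,0],[0,0,0],255],[[0,0,0],[0,0,0],255]]' >/dev/null; python3 m.py
```

```text
18.68 yaw 2.268 xyz [664.7 130.2  89. ] F [ 0.4  0.3 -1.4] Mz -0.022 tq7 -0.021
18.93 yaw 2.269 xyz [664.7 130.2  86.2] F [ 1.4  0.6 -0.7] Mz 0.004 tq7 0.002
19.18 yaw 2.269 xyz [664.7 130.2  84. ] F [1.5 0.8 0.4] Mz 0.037 tq7 0.009
```

```bash

python3 -m inch '[[[-0.015,0.065,0],[0,0,0],255],[[0,0,0],[0,0,0],255],[[0,0,0],[0,0,0],255]]' >/dev/null; python3 m.py
python3 -m inch '[[[0,0,0],[0,0,0.05],255],[[0,0,0],[0,0,0],255],[[0,0,0],[0,0,0],255]]' >/dev/null; python3 m.py
python3 -m inch '[[[0,0,0],[0,0,0.05],255],[[0,0,0],[0,0,0],255],[[0,0,0],[0,0,0],255]]' >/dev/null; python3 m.py
```

```text
19.43 yaw 2.269 xyz [665.  130.5  83.8] F [ 1.2  0.1 -1.5] Mz 0.006 tq7 -0.01
19.68 yaw 2.22 xyz [665.  130.7  83.7] F [ 2.2  1.6 -2.3] Mz -0.025 tq7 -0.506
19.93 yaw 2.171 xyz [665.  130.8  83.8] F [ 2.2  3.4 -1.3] Mz 0.037 tq7 -0.494
```

```bash

python3 -m inch '[[[0.03,0.09,0],[0,0,0],255],[[0,0,0.3],[0,0,0],255],[[0,0,0],[0,0,0],255],[[0,0,0],[0,0,0],255]]' >/dev/null; python3 m.py
python3 -m inch '[[[0,0,0.3],[0,0,0],255],[[0,0,0],[0,0,0],255],[[0,0,0],[0,0,0],255]]' >/dev/null; python3 m.py
python3 -m inch '[[[0,0,0.25],[0,0,0],255],[[0,0,0],[0,0,0],255],[[0,0,0],[0,0,0],255]]' >/dev/null; python3 m.py
```

```text
20.27 yaw 2.169 xyz [665.4 131.1  80.5] F [-0.4  2.3 -1. ] Mz 0.007 tq7 0.006
20.52 yaw 2.169 xyz [665.4 131.1  77.6] F [-1.7  2.2 -0.5] Mz 0.021 tq7 -0.012
20.77 yaw 2.169 xyz [665.5 131.2  75.1] F [-2.   1.9 -0.6] Mz 0.061 tq7 -0.017
```

```bash

python3 -m inch '[[[0.06,0,0],[0,0,0],255],[[0,0.018,0],[0,0,0.12],255],[[0,0.018,0],[0,0,0.12],255],[[0,0.018,0],[0,0,0.12],255],[[0,0.018,0],[0,0,0.12],255],[[0,0.018,0],[0,0,0.12],255],[[0,0,0],[0,0,0],255],[[0,0,0],[0,0,0],255]]' >/dev/null; python3 m.py
python3 -m inch '[[[0,0.018,0],[0,0,0.12],255],[[0,0.018,0],[0,0,0.12],255],[[0,0.018,0],[0,0,0.12],255],[[0,0.018,0],[0,0,0.12],255],[[0,0.018,0],[0,0,0.12],255],[[0,0,0],[0,0,0],255],[[0,0,0],[0,0,0],255]]' >/dev/null; python3 m.py
```

```text
21.43 yaw 1.573 xyz [665.7 131.7  75.1] F [-4.3 -1.1 -0.6] Mz -0.023 tq7 -1.348
22.02 yaw 0.973 xyz [666.1 131.5  74.9] F [-5.8 -0.9 -0.8] Mz 0.031 tq7 -0.879
```

```bash

python3 -m inch '[[[-0.056,-0.083,0],[0,0,0],255],[[0,0.01,0],[0,0,0.12],255],[[0,0.01,0],[0,0,0.12],255],[[0,0.01,0],[0,0,0.12],255],[[0,0,0],[0,0,0],255],[[0,0,0],[0,0,0],255],[[0,0,0],[0,0,0],255]]' >/dev/null; python3 m.py
python3 -m inch '[[[-0.05,-0.03,0],[0,0,-0.1],255],[[0,0,0],[0,0,0],255],[[0,0,-0.5],[0,0,0],255],[[0,0,-0.5],[0,0,0],255],[[0,0,-2],[0,0,0],255],[[0,0,-2],[0,0,0],255],[[0,0,0],[0,0,0],255]]' >/dev/null; python3 m.py
python3 -m inch '[[[-2.5,2.9,0],[0,0,0],255],[[-2.5,2.9,0],[0,0,0],255],[[-2.5,2.9,0],[0,0,0],255],[[-2.5,2.9,0],[0,0,0],255],[[-2.5,2.9,0],[0,0,0],255],[[0,0,0],[0,0,0],255]]' >/dev/null; python3 m.py
python3 -c "
from ptr import *
T=grab_frame('top');b=T['pixels'];np.save('T2.npy',b);o=np.load('T1.npy')
print([pointer(T,n) for n in(1,2,3,4)])
c=np.zeros((400,800,3),np.uint8)
c[:,:400]=cv2.resize(o[164:188,221:245],(400,400),interpolation=cv2.INTER_CUBIC)
c[:,400:]=cv2.resize(b[164:188,221:245],(400,400),interpolation=cv2.INTER_CUBIC)
cv2.imwrite('pics/n1c.png',c[:,:,::-1])"
```

```text
22.6 yaw 0.614 xyz [666.  131.4  75.2] F [-3.2 -1.2 -0.8] Mz -0.0 tq7 -0.118
23.18 yaw 0.708 xyz [667.5 131.4 129.6] F [ 1.4 -1.1 -1.4] Mz -0.027 tq7 -0.332
23.68 yaw 0.699 xyz [664.2 -69.5 126.5] F [-0.9 -0.8 -1.1] Mz 0.013 tq7 1.965
[(3.23, 19.4), (4.38, 17.0), (2.82, 20.2), (1.47, 32.0)]
```

View pics/n1c.png

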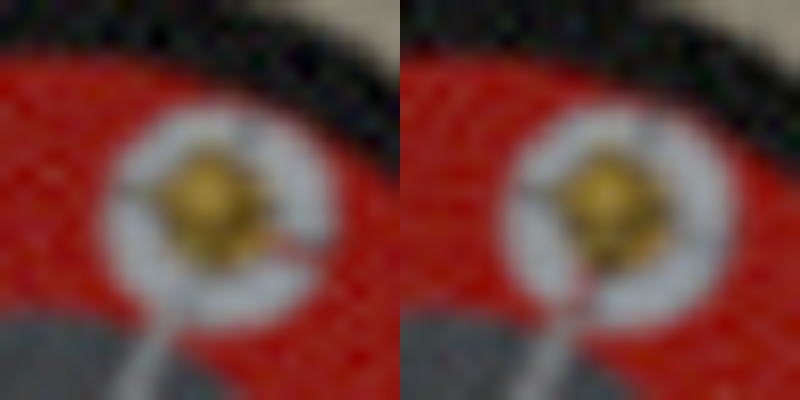

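Pointer 1 now sits near the opposite mark, at about (583,280) with the mark line down-left. I'll calibrate the readings against the black marks numerically.

```bash
cat > marks.py <<'E'
from ptr import *
from scipy.optimize import least_squares
def prof(T,im,ctr,a,rs,wz=42):
    th=np.arange(0,2*np.pi,.05);im=im.astype(np.float32)
    P=np.array([[proj(T,[ctr[0]+r*np.cos(a-t),ctr[1]+r*np.sin(a-t),wz]) for t in th] for r in rs]).astype(np.float32)
    v=cv2.remap(im,P[...,0],P[...,1],cv2.INTER_CUBIC).mean(0);return th,v
def centre(T,n,imgs):
    """white disc centre: maximise inside/outside contrast (not-red inside)"""
    im=np.mean(imgs,0);a=-.46-(n-1)*np.pi/2;c0=np.array([598+75*np.cos(a),163.2+75*np.sin(a)])
    best=None
    for dx in np.arange(-5,5.1,.5):
        for dy in np.arange(-5,5.1,.5):
            c=c0+[dx,dy];i=prof(T,im,c,a,(16,17.5))[1][:,1];o=prof(T,im,c,a,(21.5,23))[1][:,1]
            s=np.mean(i)-np.mean(o)-.5*np.std(o)-.5*np.std(i)
            if best is None or s>best[0]: best=(s,c)
    return best[1],a,c0
def peak(th,f,g,w=.5):
    d=(th-g+np.pi)%(2*np.pi)-np.pi;k=np.abs(d)<w;y=f[k]-np.percentile(f[k],30);y=np.clip(y,0,None)**2
    return round(g+float((d[k]*y).sum()/y.sum()),2)
def report(T,n,imgs,img,skip,guess):
    c,a,c0=centre(T,n,imgs);print("disc off",c-c0)
    th,v=prof(T,img,c,a,(14.5,16,17.5))
    dark=-v.min(1)*0-v[:,0]
    print("marks",[peak(th,dark,k*np.pi/2) for k in range(4) if k not in skip])
    th,v=prof(T,img,c,a,(13,14.5,16));red=v[:,0]-v[:,1:].max(1);print("pointer",[peak(th,red,g) for g in guess])
if __name__=="__main__":
    T=grab_frame("top");A=np.load("T1.npy");B=np.load("T2.npy")
    report(T,1,[A,B],A,(1,),(1.57,));report(T,1,[A,B],B,(2,),(3.14,))
    report(T,2,[A,B],B,(3,),(4.5,))
    rel(564,95,126,2.97)
E
python3 marks.py
```

```text
disc off [-0.5  1.5]
marks [-0.12, 3.0, 4.54]
pointer [1.56]
disc off [-0.5  1.5]
marks [-0.1, 1.44, 4.53]
pointer [3.13]
disc off [1. 3.]
marks [0.08, 1.38, 2.93]
pointer [4.58]
pos [665.  -62.  125.7] rpy [ 3.141 -0.     0.705] q7 -0.379 d cm [  2.48 -18.51  -0.04] |d| 18.67 F [-0.34  0.19 -1.83] M [ 0.069 -0.041 -0.007] t 23.78
turn z -2.265
```

Relative to the marks (which read with a common -0.13 offset), pointer 1 was ~0.1 past its first mark and is now ~0.1 past the second, so turn1≈3.24, within the band. On to nipple 2.

```bash

python3 -m inch '[[[0.51,-3.74,0],[0,0,0],255],[[0.51,-3.74,0],[0,0,0],255],[[0.51,-3.74,0],[0,0,0],255],[[0.51,-3.74,0],[0,0,0],255],[[0.51,-3.74,0],[0,0,0],255],[[0,0,0],[0,0,-0.12],255],[[0,0,0],[0,0,-0.12],255],[[0,0,0],[0,0,-0.12],255],[[0,0,0],[0,0,-0.12],255],[[0,0,0],[0,0,-0.12],255]]' >/dev/null
python3 -m inch '[[[0,0,0],[0,0,-0.12],255],[[0,0,0],[0,0,-0.12],255],[[0,0,0],[0,0,-0.12],255],[[0,0,0],[0,0,-0.12],255],[[0,0,0],[0,0,-0.12],255],[[0,0,0],[0,0,-0.12],255],[[0,0,0],[0,0,-0.12],255],[[0,0,0],[0,0,-0.12],255],[[0,0,0],[0,0,-0.12],255],[[0,0,0],[0,0,-0.12],255]]' >/dev/null
python3 -m inch '[[[0,0,0],[0,0,-0.12],255],[[0,0,0],[0,0,-0.12],255],[[0,0,0],[0,0,-0.12],255],[[0,0,0],[0,0,-0.12],255],[[0,0,0],[0,0,0],255],[[0,0,0],[0,0,0],255],[[0,0,0],[0,0,0],255]]' >/dev/null
python3 -c "
from h import *
rel(563.4,96.7,92,2.97)"
```

```text
pos [562.7  99.1 125.4] rpy [3.141 0.    2.985] q7 1.205 d cm [-0.11 -0.23  3.34] |d| 3.35 F [ 0.24 -0.04 -1.95] M [0.015 0.018 0.01 ] t 26.03
turn z 0.015
```

```bash

python3 -m inch '[[[-0.11,-0.23,1.8],[0,0,0],255],[[0,0,1.5],[0,0,0],255],[[0,0,0],[0,0,0],255],[[0,0,0],[0,0,0],255],[[0,0,0],[0,0,0],255]]' >/dev/null; python3 m.py
python3 -m inch '[[[0,0,0.4],[0,0,0],255],[[0,0,0],[0,0,0],255],[[0,0,0],[0,0,0],255]]' >/dev/null; python3 m.py
python3 -m inch '[[[0,0,0.2],[0,0,0],255],[[0,0,0],[0,0,0],255],[[0,0,0],[0,0,0],255]]' >/dev/null; python3 m.py
python3 -m inch '[[[0,0,0.2],[0,0,0],255],[[0,0,0],[0,0,0],255],[[0,0,0],[0,0,0],255]]' >/dev/null; python3 m.py
```

```text
26.45 yaw 2.988 xyz [563.7  96.5  93. ] F [-0.3  0.7 -1.3] Mz -0.005 tq7 -0.057
26.7 yaw 2.989 xyz [563.5  96.3  88.6] F [-0.6  0.1 -1.4] Mz -0.006 tq7 -0.013
26.95 yaw 2.989 xyz [563.6  96.4  86.4] F [ 1.1  1.8 -1.3] Mz 0.097 tq7 0.001
27.2 yaw 2.989 xyz [563.6  96.4  84.3] F [-0.   1.3  1.2] Mz 0.025 tq7 0.003
```

```bash

python3 -m inch '[[[0,0.04,0.08],[0,0,0],255],[[0,0,0],[0,0,0],255],[[0,0,0],[0,0,0],255]]' >/dev/null; python3 m.py
for i in 1 2 3 4 5; do python3 -m inch '[[[0,0.009,0],[0,0,0.06],255],[[0,0,0],[0,0,0],255],[[0,0,0],[0,0,0],255]]' >/dev/null; python3 m.py; done
```

```text
27.45 yaw 2.989 xyz [563.6  96.5  83.5] F [1.4 0.4 1.4] Mz -0.031 tq7 -0.002
27.7 yaw 2.93 xyz [563.5  96.6  83.5] F [-0.1 -0.1  1. ] Mz 0.042 tq7 -0.556
27.95 yaw 2.871 xyz [563.4  96.7  83.4] F [0.5 0.2 1. ] Mz 0.005 tq7 -0.531
28.2 yaw 2.812 xyz [563.6  97.   83.5] F [ 0.6  0.3 -0.6] Mz -0.059 tq7 -0.502
28.45 yaw 2.752 xyz [563.5  96.9  83.4] F [ 0.1  1.7 -1.7] Mz -0.004 tq7 -0.51
28.7 yaw 2.692 xyz [563.6  97.1  83.5] F [ 1.2  2.  -1.6] Mz 0.036 tq7 -0.514
```

```bash

python3 -m inch '[[[0,0.06,0],[0,0,0],255],[[0,0,0.3],[0,0,0],255],[[0,0,0],[0,0,0],255],[[0,0,0],[0,0,0],255]]' >/dev/null; python3 m.py
python3 -m inch '[[[0,0,0.3],[0,0,0],255],[[0,0,0],[0,0,0],255],[[0,0,0],[0,0,0],255]]' >/dev/null; python3 m.py
python3 -m inch '[[[0,0,0.22],[0,0,0],255],[[0,0,0],[0,0,0],255],[[0,0,0],[0,0,0],255]]' >/dev/null; python3 m.py
```

```text
29.03 yaw 2.689 xyz [563.7  97.4  80.3] F [ 0.3 -0.6 -0.7] Mz -0.002 tq7 0.042
29.28 yaw 2.689 xyz [563.8  97.5  77.3] F [-0.5  0.4 -0.9] Mz 0.014 tq7 0.018
29.53 yaw 2.689 xyz [563.8  97.6  75.2] F [-0.2 -0.4 -0.4] Mz -0.026 tq7 0.009
```

```bash

for i in 1 2 3 4 5 6 7; do python3 -m inch '[[[0,0.01,0],[0,0,0.08],255]]' >/dev/null; python3 m.py; for j in 1 2; do python3 -m inch '[[[0,0,0],[0,0,0],255]]' >/dev/null; python3 m.py | sed 's/.*Mz/   Mz/'; done; done
```

```text
29.62 yaw 2.61 xyz [564.1  97.6  75.4] F [ 1.   0.5 -2.8] Mz 0.036 tq7 4.48
   Mz 0.024 tq7 -1.58
   Mz 0.015 tq7 -0.738
29.87 yaw 2.533 xyz [564.2  97.7  75.4] F [ 2.5 -0.8 -1.8] Mz 0.021 tq7 4.409
   Mz 0.031 tq7 -1.614
   Mz 0.034 tq7 -0.706
30.12 yaw 2.454 xyz [564.2  97.7  75.4] F [ 1.7  0.2 -2.1] Mz 0.034 tq7 4.445
   Mz 0.028 tq7 -1.616
   Mz 0.087 tq7 -0.686
30.37 yaw 2.374 xyz [564.3  97.9  75.4] F [ 4.3 -1.3 -1.9] Mz 0.078 tq7 4.418
   Mz 0.039 tq7 -1.674
   Mz 0.034 tq7 -0.702
30.62 yaw 2.295 xyz [564.4  97.9  75.4] F [ 3.1 -1.3 -1.9] Mz 0.136 tq7 4.372
   Mz 0.053 tq7 -1.673
   Mz 0.035 tq7 -0.702
30.87 yaw 2.215 xyz [564.4  97.9  75.4] F [ 4.3 -1.7 -1.5] Mz 0.128 tq7 4.374
   Mz 0.087 tq7 -1.722
   Mz 0.11 tq7 -0.65
31.12 yaw 2.134 xyz [564.5  97.9  75.4] F [ 4.2 -2.9 -1.4] Mz 0.094 tq7 4.369
   Mz 0.088 tq7 -1.695
   Mz 0.069 tq7 -0.527
```

```bash

python3 -m inch '[[[-0.1,0.05,0],[0,0,0],255],[[0,0.015,0],[0,0,0.12],255],[[0,0.015,0],[0,0,0.12],255],[[0,0.015,0],[0,0,0.12],255],[[0,0.015,0],[0,0,0.12],255],[[0,0.015,0],[0,0,0.12],255],[[0,0,0],[0,0,0],255],[[0,0,0],[0,0,0],255]]' >/dev/null; python3 m.py
python3 -m inch '[[[0,0.015,0],[0,0,0.12],255],[[0,0.015,0],[0,0,0.12],255],[[0,0.015,0],[0,0,0.12],255],[[0,0.015,0],[0,0,0.12],255],[[0,0.015,0],[0,0,0.12],255],[[0,0,0],[0,0,0],255],[[0,0,0],[0,0,0],255]]' >/dev/null; python3 m.py
```

```text
31.95 yaw 1.535 xyz [565.1  97.9  74.9] F [-2.8 -1.9 -0.5] Mz 0.028 tq7 -1.218
32.53 yaw 0.936 xyz [565.6  97.7  74.8] F [-6.3 -0.9 -1.3] Mz -0.012 tq7 -0.966
```

```bash

python3 -m inch '[[[-0.07,-0.1,0],[0,0,-0.1],255],[[0,0,0],[0,0,0],255],[[0,0,-0.5],[0,0,0],255],[[0,0,-0.5],[0,0,0],255],[[0,0,-2],[0,0,0],255],[[0,0,-2],[0,0,0],255],[[0,0,0],[0,0,0],255]]' >/dev/null; python3 m.py
python3 -m inch '[[[-3.1,2.2,0],[0,0,0],255],[[-3.1,2.2,0],[0,0,0],255],[[-3.1,2.2,0],[0,0,0],255],[[-3.1,2.2,0],[0,0,0],255],[[-3.1,2.2,0],[0,0,0],255],[[0,0,0],[0,0,0],255]]' >/dev/null; python3 m.py
python3 -c "
from marks import *
T=grab_frame('top');b=T['pixels'];np.save('T3.npy',b);A=np.load('T1.npy')
report(T,2,[A,b],A,(3,),(4.5,))
report(T,2,[A,b],b,(0,),(0,6.1))
report(T,1,[A,b],b,(2,),(3.14,))
c=np.zeros((400,800,3),np.uint8)
c[:,:400]=cv2.resize(A[199:223,233:257],(400,400),interpolation=cv2.INTER_CUBIC)
c[:,400:]=cv2.resize(b[199:223,233:257],(400,400),interpolation=cv2.INTER_CUBIC)
cv2.imwrite('pics/n2.png',c[:,:,::-1])"
```

```text
33.12 yaw 1.028 xyz [567.2  97.5 128.9] F [0.  0.2 0.4] Mz -0.0 tq7 -0.556
33.62 yaw 1.02 xyz [ 579.3 -100.6  126.3] F [-0.6 -0.4 -1.1] Mz -0.001 tq7 2.101
disc off [0.5 2. ]
marks [-0.29, 1.34, 2.92]
pointer [4.5]
disc off [0.5 2. ]
marks [1.37, 2.94, 4.56]
pointer [-0.33, 5.94]
disc off [-0.5  1. ]
marks [-0.14, 1.43, 4.53]
pointer [3.18]
```

View pics/n2.png

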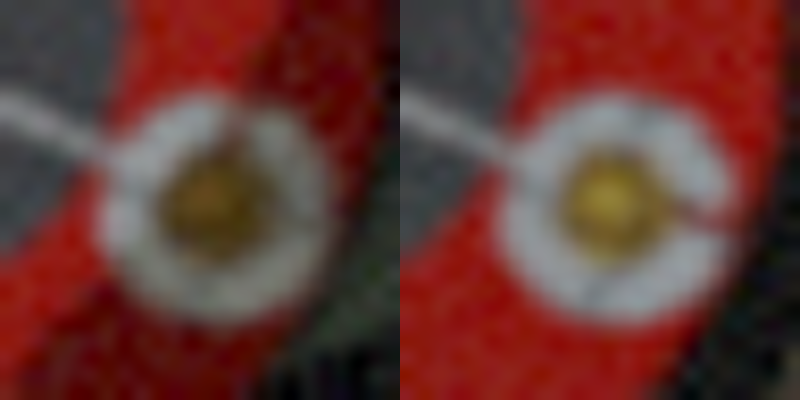

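The right crop shows pointer 2 next to the right-hand mark and slightly short of it: pointer along (690,208)-(735,225), with the mark line about 17° down. I'll sharpen both turns with difference images, without using another picture.

```bash
cat > dif.py <<'E'
from marks import *
T=grab_frame("top");cur=T["pixels"]
A,B,C=[np.load(f"T{i}.npy") for i in(1,2,3)]
D=C.copy();o=cv2.imread('pics/t1.png')[:,:,::-1];D[150:250,180:340]=cv2.resize(o,(160,100),interpolation=cv2.INTER_AREA)
def sc(im,c,a,rs):
    th,v=prof(T,im,c,a,rs);return th,(v[:,0]-v[:,1:].max(1))/v.sum(1)
def dk(im,c,a,rs):
    th,v=prof(T,im,c,a,rs);return th,-v.sum(1)
def go(n,seq):
    c,a,c0=centre(T,n,[s[1] for s in seq])
    for rs in((13,14,15),(15,16,17)):
        ref=np.median([sc(s[1],c,a,rs)[1] for s in seq],0) if len(seq)>2 else None
        for i,(nm,im,g) in enumerate(seq):
            base=ref if ref is not None else sc(seq[1-i][1],c,a,rs)[1]
            th,v=sc(im,c,a,rs);print(n,rs,nm,"ptr",peak(th,v-base,g,.6),end="; ")
        th,_=sc(seq[0][1],c,a,rs);m=np.mean([dk(s[1],c,a,rs)[1] for s in seq],0)
        print("marks",[peak(th,m,k*np.pi/2-.12,.4) for k in range(4)])
if __name__=="__main__":
    go(1,[("0",D,-.1),("1",A,1.5),("2",B,3.1),("3",C,3.1)][:3])
    go(1,[("0",D,-.1),("1",A,1.5),("3",C,3.1)])
    go(2,[("0",D,4.55),("3",C,-.3)])
    rel(565.7,97.2,126,2.30)
E
python3 dif.py
```

```text
1 (13, 14, 15) 0 ptr -0.1; 1 (13, 14, 15) 1 ptr 1.56; 1 (13, 14, 15) 2 ptr 3.13; marks [-0.12, 1.49, 3.04, 4.56]
1 (15, 16, 17) 0 ptr -0.09; 1 (15, 16, 17) 1 ptr 1.56; 1 (15, 16, 17) 2 ptr 3.12; marks [-0.11, 1.47, 3.04, 4.54]
1 (13, 14, 15) 0 ptr -0.1; 1 (13, 14, 15) 1 ptr 1.56; 1 (13, 14, 15) 3 ptr 3.14; marks [-0.13, 1.49, 3.04, 4.57]
1 (15, 16, 17) 0 ptr -0.1; 1 (15, 16, 17) 1 ptr 1.56; 1 (15, 16, 17) 3 ptr 3.12; marks [-0.11, 1.46, 3.03, 4.54]
2 (13, 14, 15) 0 ptr 4.5; 2 (13, 14, 15) 3 ptr -0.34; marks [-0.3, 1.34, 2.89, 4.52]
2 (15, 16, 17) 0 ptr 4.51; 2 (15, 16, 17) 3 ptr -0.34; marks [-0.29, 1.37, 2.92, 4.54]
pos [579.6 -93.9 125.4] rpy [3.141 0.    1.026] q7 0.011 d cm [ 15.61 -11.1   -0.06] |d| 19.16 F [-0.34  1.24 -2.23] M [ 0.042 -0.033  0.036] t 33.72
turn z -1.274
```

Difference readings: pointer 1 has moved 3.22 rad and pointer 2 1.44 rad, both in band and consistent with the torque estimate. Now I set the key down on open bench.

```bash

python3 -m inch '[[[-1.2,1.9,0],[0,0,0],255],[[-1.2,1.9,0],[0,0,0],255],[[0,0,2.9],[0,0,0],255],[[0,0,2.9],[0,0,0],255],[[0,0,2.9],[0,0,0],255],[[0,0,0],[0,0,0],255],[[0,0,0],[0,0,0],255],[[0,0,0],[0,0,0],255]]' >/dev/null; python3 m.py
python3 -m inch '[[[0,0,0.25],[0,0,0],255],[[0,0,0],[0,0,0],255],[[0,0,0],[0,0,0],255],[[0,0,0],[0,0,0],255]]' >/dev/null; python3 m.py
```

```text
34.38 yaw 1.029 xyz [ 600.5 -131.7   39.7] F [ 0.5  0.  -0.4] Mz 0.028 tq7 0.027
34.72 yaw 1.029 xyz [ 600.2 -132.    36.4] F [-0.1  0.  -1.9] Mz -0.005 tq7 -0.005
```

```bash

for i in 1 2; do python3 -m inch '[[[0,0,0.15],[0,0,0],255],[[0,0,0],[0,0,0],255],[[0,0,0],[0,0,0],255],[[0,0,0],[0,0,0],255]]' >/dev/null; python3 m.py; done
```

```text
35.05 yaw 1.029 xyz [ 599.9 -132.2   34.3] F [-0.2 -0.5 -0.5] Mz 0.034 tq7 0.001
35.38 yaw 1.029 xyz [ 599.9 -132.1   32.8] F [-0.9  0.7 -1.3] Mz -0.022 tq7 0.003
```

```bash

python3 -m inch '[[[0,0,0.05],[0,0,0],255],[[0,0,0],[0,0,0],255],[[0,0,0],[0,0,0],255]]' >/dev/null; python3 m.py
python3 -m inch '[[[0,0,0],[0,0,0],150],[[0,0,0],[0,0,0],100],[[0,0,0],[0,0,0],0],[[0,0,0],[0,0,0],0],[[0,0,0],[0,0,0],0],[[0,0,0],[0,0,0],0],[[0,0,0],[0,0,0],0],[[0,0,0],[0,0,0],0]]'
python3 -m inch '[[[0,0,-2],[0,0,0],0],[[0,0,-3],[0,0,0],0],[[0,0,-4],[0,0,0],0],[[0,0,-4],[0,0,0],0],[[0,0,-4],[0,0,0],0],[[0,0,0],[0,0,0],0],[[0,0,0],[0,0,0],0]]' >/dev/null; python3 m.py
python3 - <<'E'
from dif import *
S=grab_frame("side")
h=cv2.cvtColor(S["pixels"],cv2.COLOR_RGB2HSV).astype(int);bl=((h[...,0]>100)&(h[...,0]<128)&(h[...,1]>110)&(h[...,2]>40)).astype(np.uint8)
n,_,st,ce=cv2.connectedComponentsWithStats(bl)
print([(st[i].tolist(),np.round(ce[i]).tolist()) for i in range(1,n) if st[i][4]>40]);print(proj(S,(600,-132,50)),proj(S,(600,-132,0)),proj(S,(600,-132,72)))
print([(np.round(d["uv"],1),round(d["conf"],2)) for d in mark_of(S,"key_grip")])
for q in("tape_measure","screwdriver_0","oak_block"): print(q,[np.round(onz(S,d["uv"],0)[:2]) for d in mark_of(S,q)[:1]])
print(T["pixels"].shape,[pointer(T,k) for k in(1,2,3,4)])
E
```

```text
35.63 yaw 1.029 xyz [ 599.9 -132.1   32.3] F [ 0.6  0.2 -2.1] Mz -0.011 tq7 0.003
clock: 36.3
position: [599.9, -132.1, 32.3]
tool_rot: [3.142, -0.0, 1.029]
contact_force: [-0.2, 0.3, -0.1]
opening: 85.5
finger_force: 0.0
36.88 yaw 1.029 xyz [ 600.8 -132.2  204.5] F [-0.9  0.6 -0.6] Mz 0.026 tq7 -0.268
[([231, 208, 8, 15, 52], [236.0, 215.0]), ([275, 224, 10, 13, 55], [278.0, 230.0])]
[279.28033475 227.5178337 ] [278.51835329 246.19845321] [279.62775019 219.00065059]
[(array([280. , 229.7]), 0.68)]
tape_measure [array([709., -58.])]
screwdriver_0 [array([594., 439.])]
oak_block [array([ 709., -361.])]
(384, 512, 3) [(3.23, 19.3), (5.91, 34.0), (2.82, 19.6), (1.47, 32.3)]
```

```bash
python3 -c "
from rig import job_done
print(job_done())"
```

```text
the job is handed in; nothing more can be done
None
```

I've handed the job in: by camera, nipple 1 turned about 3.22 rad and nipple 2 about 1.44 rad past bite (both in band), pointers 3 and 4 have not moved, and the key stands upright on the bench well clear of the wheel; the hand-in returned no verdict.

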